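Feed a cartridge valve down the leak-test chute

ROBOT

A 7-joint arm with a two-finger parallel gripper is mounted at the origin on the work surface. World frame = base frame: x ahead of the robot, y to its left, z up, the work surface at z = 0. Lengths are in m, angles in rad, forces in N, time in s.
With the tool pointing down it reaches from about 0.425 to 0.925 m from the base axis. Payload 6.8 kg.
Tool frame: the origin (TCP) lies at the very end of the fingers, on their centre line; the grasp point (between the pads) lies 19 mm behind it; y points along the fingers, z is the direction in which the jaws open and shut, and the axes are right-handed (so a half turn about y gives the same grasp; the last joint's range is limited). The gripper opens to 85 mm and grips with 20 to 120 N. Pads are 22 mm wide; open, the fingers measure 114 mm over their backs; the gripper's body (76 mm by 85 mm) begins 54 mm behind the grasp point. The pads swing forward as they close: fully open they stand 13 mm farther back than shut.
Start: joints at [1.006, 0.477, 0.022, 1.555, -0.011, 1.109, -0.083], TCP at [0.298, -0.606, 0.231] pointing down, gripper open.
Joint ranges: [-2.96, 2.96], [-0.34, 2.1], [-1.41, 1.46], [0.24, 2.44], [-1.37, 4.51], [0.17, 1.92], [-2.96, 2.96]. Speed limits (rad/s): [2.39, 2.39, 3.14, 3.14, 3.14, 3.14, 3.14].

INTERFACE

Orientations are given as a rotation vector (axis times angle).
In Python, from workcell import arm gives the robot as it stands. The module is installed in compiled form; this text tells all that it offers.
- The arm moves only by the shell command python3 -m inch 'ROWS'. ROWS is a JSON object of lists of equal length, an entry for each row: "hand": the opening, from -1 (shut) to 1 (fully open); "linear": the shift along the tool's x, y, z as a fraction of full scale, a list of three; "rotation": the turn, a rotation vector about the tool's x, y, z as a fraction of full scale, a list of three. A call has exactly 5 rows; each row shifts and turns the pose as measured when the row begins, along the tool's axes as they then stand; what a row does not reach is not made up. Full scale, the value 1, is 0.03 m for a shift and 0.1 rad for a turn. A row lasts 1/10 s, in which the tool goes at most 50 mm and 8.59 degrees, less where a joint would pass 70% of its speed; a pose out of reach is approached as far as the arm can. A call with a number of a shift or a turn outside -1 to 1 is refused whole. A call with a gripper value outside its range is refused whole. The fingers move at their own pace and stop on an object; the grip force is fixed at half the most. Time passes only in rows, so rows that do not move let the fingers close, or fill a call up. It gives the time, the measured TCP pose, the force and the opening at its end, in the units of the state.
- arm.state(): the state, without advancing time (a new reading comes with each control period).
- arm.snapshot(name): name is "side" or "top" or "wrist"; returns the picture (400x640x3 uint8, red, green, blue); there is no depth.
- arm.calibration(name): a dict with "fx", "fy", "cx", "cy" (pixels), "xyz" and "attitude" of the camera in the world. Camera axes: x right, y down, z forward; pixel columns grow to the right and rows downward; lengths in m; the calibration is good to about 2 mm. A picture is of the moment at which its call begins: read the wrist's pose just before it. calibration takes no time and is no camera call; for the wrist camera it gives the pose at the moment of the call.
- arm.finish_job(): hands the job in, once; it reports no verdict.
The state is a dict: "t": time; "q": joint angles; "joint_vel": joint speeds; "joint_efforts": joint torques, N m; "position": TCP position; "ee_rot": TCP orientation; "contact_force": force on the tool from outside, world axes, zero at the start; "wrist_torque": the same for the moment, N m; "grip_width": finger opening in m.
Only numpy, scipy, OpenCV 4.12 (cv2) and the standard library are available. Lean on these libraries where they do the work, as an engineer would, in place of code of your own. Each camera call takes 0.05 s, during which the arm holds its last target.

TASK

Pick up the solenoid cartridge valve, the one with the steel nose, and set it upright in the wide pan at the top of the sloping chute with its nose pointing downhill, then let go so that it slides down by itself until its nose is fully home in the narrow slot at the bottom. Leave the bare coil, which has no nose, where it stands.

Things in the scene. Friction and masses are not known exactly. Their poses are not given: they have to be found in the camera images.
- valve_grip (a point): Grip point of the loose solenoid valve (0.3 kg), which stands on a black coil block 34 x 48 x 28 mm high (x, y, z); on its middle a grey connector block 30 x 24 mm, from 28 to 66 mm above the underside. The point lies on the connector's axis, 52 mm above the underside, 17 mm from the coil's front and rear. x points along the steel nose, z up. Grip the connector across y (24 mm wide).
- valve_nose (a point): Centre of the tip of the valve's round steel nose, 26 mm in diameter, which sticks out 46 mm from the coil block in +x, level with the underside. The point is 13 mm above the underside and 63 mm in +x from the grip point; same axes. Overall the valve is 80 mm long.
- chute: Fixed slick steel chute on a blue stand. Origin on the bench under the middle of the loading pan; x points downhill, z up. The floor slopes down 25 degrees to +x; its surface is 135 mm up at x = 0. Pan: x -63 to 45 mm, 110 mm wide inside, side walls 25, rear lip 20 mm high. Its walls converge by x = 104 to a lane 60 mm wide (walls 22 mm), open above.
- chute_home (a point): Where the centre of the nose's tip is when the valve is home: in the slot, 36 mm wide, between two grey blocks 34 mm high at the chute's low end (slot from x = 176 to 227 mm). The nose goes into the slot and the coil block stops at its bevelled entry; coil first or crosswise it jams short of this. 216 mm in x and 49 mm in z from the chute's origin; axes as the chute's.
- coil_grip (a point): Bystander: a loose bare coil (0.2 kg), the same black block and grey connector block as on the valve, but with no nose. The point lies on the connector's axis, 52 mm above the underside.
Things that resemble listed ones, but are neither listed nor needed, are in the scene too. What is shaped like the part that bears valve_grip but pink, purple or yellow is not meant.

How it is judged:
By the outcome, as a careful person would: the job done as asked, in the order asked, and still so for the second after the job is handed in, with the robot touching nothing.
It also fails if it takes over 35 s, if anything falls off the work surface, if the arm or the gripper's body presses on something with over 40 N, if the wrist force passes 120 N, or if a joint passes its speed limit or range.

## Working session

There is one attempt and no reset: what is moved stays moved. The work goes in short steps, Python scripts to look and compute and a shell command to move; the robot and the scene stay as the last step left them, time stands still between calls to the robot, and variables do not carry over. Pictures are saved under pics/ and viewed, and the job is handed in when it is done.

```bash
mkdir -p pics; ls; python3 - <<'E'
from workcell import arm
import cv2,json
print(arm.state())
for n in("top","side","wrist"):
    print(n,arm.calibration(n))
    im=arm.snapshot(n); cv2.imwrite(f"pics/{n}0.png",im[:,:,::-1])
E
```

```text
pics
{'t': 0.0, 'q': array([ 1.00588526,  0.47782817,  0.02238058,  1.55645715, -0.01145425,
        1.10931174, -0.08306734]), 'joint_vel': array([-2.28302547e-04,  2.50310300e-04, -2.09973065e-05, -1.26048378e-03,
        1.05576009e-04,  8.47570060e-05,  5.62850234e-04]), 'joint_efforts': array([-1.43789093e-03, -5.96447539e+01,  1.60782795e+00, -2.81191278e+01,
        1.26418151e-02,  9.34084004e-03, -2.07858102e-05]), 'position': array([ 0.29742147, -0.60527438,  0.23030531]), 'ee_rot': array([-0.4581133 ,  1.96963695, -1.96605748]), 'contact_force': array([-0.05157723, -0.81916634,  0.03661906]), 'wrist_torque': array([ 0.01326979, -0.00999583, -0.0149854 ]), 'grip_width': 0.08566007177388256}
top {'fx': 392.7140322535192, 'fy': 392.7140322535192, 'cx': 317.38947943406, 'cy': 196.1090500280181, 'xyz': array([ 0.36792406, -0.03913328,  1.1129729 ]), 'attitude': array([-2.11748035,  2.15617668, -0.10230562])}
side {'fx': 430.59052475406355, 'fy': 430.59052475406355, 'cx': 316.1374744502285, 'cy': 196.7472125807714, 'xyz': array([0.47021287, 0.73170175, 0.93148663]), 'attitude': array([-0.11437494,  2.94155187, -1.07581908])}
wrist {'fx': 306.85102740492033, 'fy': 306.85102740492033, 'cx': 321.30063568713433, 'cy': 201.48414489619503, 'xyz': array([ 0.36902   , -0.57042824,  0.37323773]), 'attitude': array([ 2.4307754 , -1.51293288, -0.24325638])}
```

View pics/top0.png

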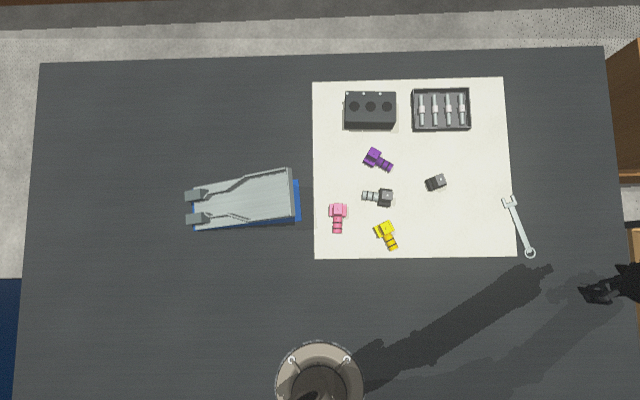

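View pics/side0.png

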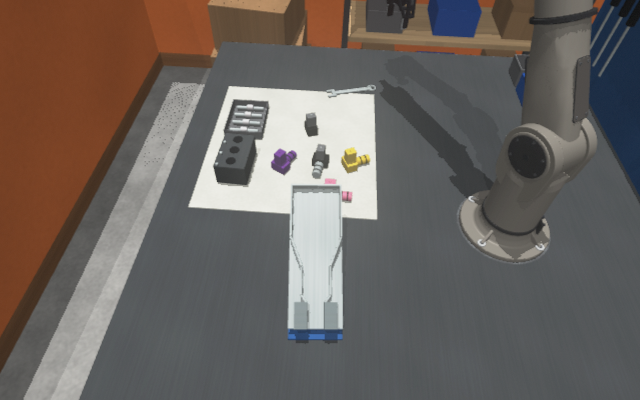

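View pics/wrist0.png

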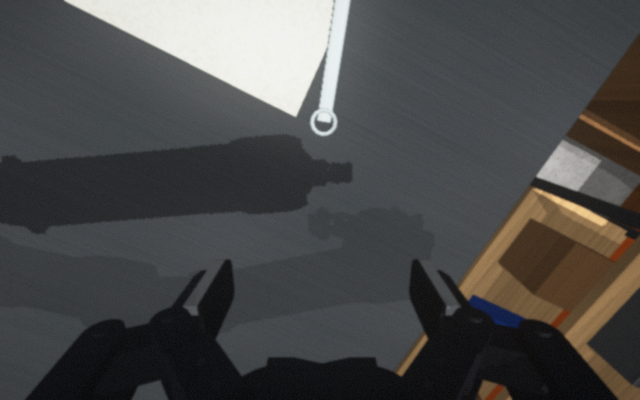

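Top view: the valve (black coil, steel nose pointing left) is at about (380,197), the bare coil at (435,183). The chute has its pan on the right (~292,190) and slot on the left (~195,205). I'll zoom in to measure.

```bash
python3 - <<'E'
import cv2
a=cv2.imread("pics/top0.png");b=cv2.imread("pics/side0.png")
cv2.imwrite("pics/z1.png",cv2.resize(a[175:220,355:450],None,fx=8,fy=8,interpolation=cv2.INTER_CUBIC))
cv2.imwrite("pics/z2.png",cv2.resize(a[160:236,180:306],None,fx=6,fy=6,interpolation=cv2.INTER_CUBIC))
cv2.imwrite("pics/z3.png",cv2.resize(b[100:190,290:380],None,fx=6,fy=6,interpolation=cv2.INTER_CUBIC))
cv2.imwrite("pics/z4.png",cv2.resize(b[176:346,270:360],None,fx=3.5,fy=3.5,interpolation=cv2.INTER_CUBIC))
E
```

```text
(no output)
```

View pics/z1.png

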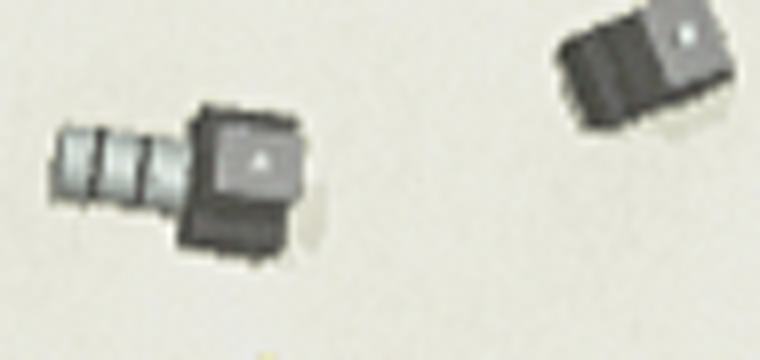

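View pics/z2.png

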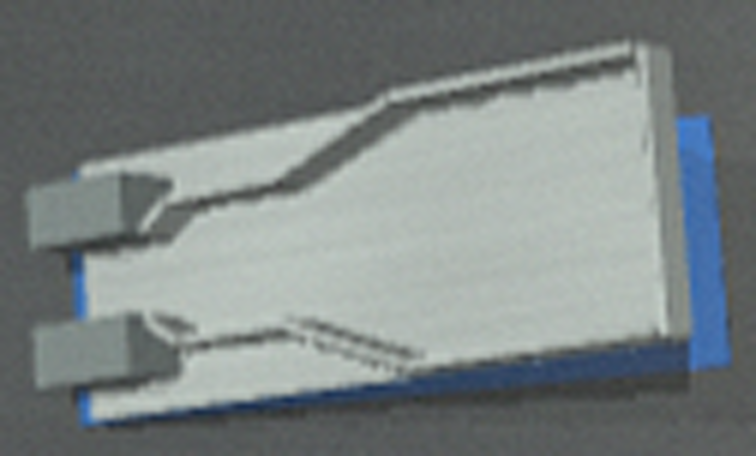

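View pics/z3.png

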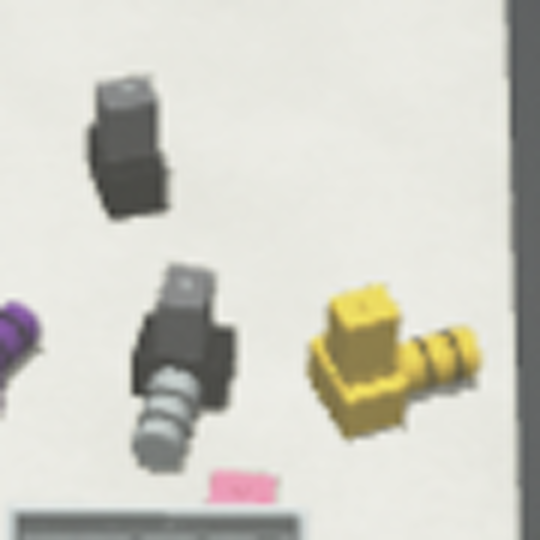

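View pics/z4.png

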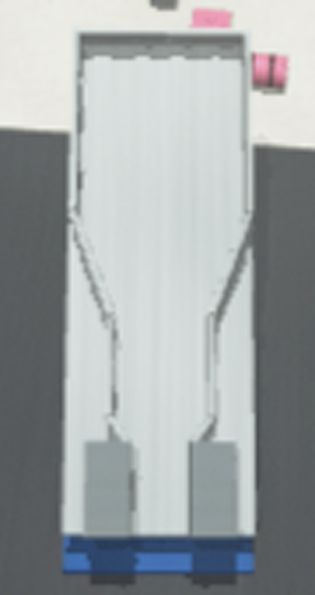

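```bash
cat > h.py <<'E'
from workcell import arm
import numpy as np
from scipy.spatial.transform import Rotation as R
def ray(n,px,c=None):
    c=c or arm.calibration(n)
    d=R.from_rotvec(c['attitude']).as_matrix()@np.array([(px[0]-c['cx'])/c['fx'],(px[1]-c['cy'])/c['fy'],1])
    return np.array(c['xyz']),d/np.linalg.norm(d)
def plane(n,px,z,c=None):
    o,d=ray(n,px,c); return o+d*(z-o[2])/d[2]
def tri(n1,p1,n2,p2):
    (o1,d1),(o2,d2)=ray(n1,p1),ray(n2,p2)
    A=np.c_[d1,-d2]; s=np.linalg.lstsq(A,o2-o1,rcond=None)[0]
    a=o1+d1*s[0];b=o2+d2*s[1]; return (a+b)/2,np.linalg.norm(a-b)
def uz(p,s,off): return ((p[0]+.5)/s-.5+off[0],(p[1]+.5)/s-.5+off[1])
E
python3 - <<'E'
from h import *
np.set_printoptions(precision=4,suppress=True)
T1=lambda x,y:uz((x,y),8,(355,175)); T2=lambda x,y:uz((x,y),6,(180,160))
S3=lambda x,y:uz((x,y),6,(290,100)); S4=lambda x,y:uz((x,y),3.5,(270,176))
print("conn top z.066 top",plane("top",T1(258,160),.066),"side",plane("side",S3(190,287),.066),tri("top",T1(258,160),"side",S3(190,287)))
print("nose tip",plane("top",T1(57,163),.016),"base",plane("top",T1(187,176),.016),"side tip", plane("side",S3(160,450),.013))
print("coil front edge top: ",plane("top",T1(205,103),.028),plane("top",T1(182,245),.0))
for nm,a,b in [("lipU",T2(636,42),S4(77,33)),("lipL",T2(662,335),S4(248,33)),("endU",T2(82,166),S4(63,537)),("endL",T2(90,421),S4(255,537)),
 ("blkU in far",T2(122,175),S4(83,441)),("blkU in",T2(132,236),S4(133,441)),("blkL in",T2(137,314),S4(189,441)),("blkL out",T2(143,375),S4(237,441)),
 ("blkU lo",T2(35,248),S4(133,537)),("blkL lo",T2(34,328),S4(189,537))]:
    print(nm,*tri("top",a,"side",b))
E
```

```text
conn top z.066 top [ 0.5067 -0.1888  0.066 ] side [ 0.505  -0.1863  0.066 ] (array([ 0.506 , -0.189 ,  0.0636]), np.float64(0.0020139873588335615))
nose tip [ 0.5138 -0.1258  0.016 ] base [ 0.5082 -0.171   0.016 ] side tip [ 0.5143 -0.1266  0.013 ]
coil front edge top:  [ 0.5321 -0.1767  0.028 ] [ 0.4857 -0.1703  0.    ]
lipU [0.5628 0.0691 0.182 ] 0.003847129329307657
lipL [0.4467 0.0593 0.1813] 0.0014093604584404038
endU [0.5438 0.3505 0.0252] 0.00105593098444768
endL [0.4238 0.3424 0.0283] 5.2130284025788136e-05
blkU in far [0.5323 0.3123 0.0804] 0.0026526857346259062
blkU in [0.5034 0.3082 0.0775] 0.0004505018065799939
blkL in [0.4687 0.3053 0.077 ] 0.00029233299514486237
blkL out [0.4403 0.3023 0.0763] 0.0020169262419983073
blkU lo [0.5003 0.3601 0.0564] 0.0030449178119452635
blkL lo [0.465  0.3586 0.0585] 0.0001968608042422088
```

```bash
cat >> h.py <<'E'
np.set_printoptions(precision=3,suppress=True)
def pose():
    s=arm.state(); return s['position'],R.from_rotvec(s['ee_rot']),s
def target(yaw,pitch,flip=1):
    # object x at yaw, pitched nose-down; tool y=-obj z, tool z=flip*obj y
    Ro=R.from_euler('ZY',[yaw,pitch],degrees=True).as_matrix()
    y=-Ro[:,2]; z=flip*Ro[:,1]; x=np.cross(y,z)
    return R.from_matrix(np.c_[x,y,z])
def need(p,Rt):
    P,Rc,s=pose()
    print("t %.2f pos"%s['t'],P,"F",s['contact_force'],"w %.4f"%s['grip_width'],"q",s['q'])
    print("rot units",(Rc.inv()*Rt).as_rotvec()/.1,"shift now",Rc.inv().apply(p-P)/.03,"shift after rot",Rt.inv().apply(p-P)/.03)
E
python3 - <<'E'
from h import *
P,Rc,s=pose(); print(Rc.as_matrix())
for f in(1,-1): need(np.array([.506,-.188,.036]),target(83,0,f))
E
```

```text
[[-0.897 -0.001  0.441]
 [-0.441  0.001 -0.897]
 [ 0.    -1.    -0.001]]
t 0.15 pos [ 0.298 -0.605  0.231] F [ 0.251  0.191 -0.25 ] w 0.0853 q [ 1.006  0.478  0.022  1.556 -0.011  1.109 -0.083]
rot units [ 0.007 21.498  0.016] shift now [-12.375   6.497  -9.413] shift after rot [14.657  6.485 -5.202]
t 0.15 pos [ 0.298 -0.605  0.231] F [ 0.251  0.191 -0.25 ] w 0.0853 q [ 1.006  0.478  0.022  1.556 -0.011  1.109 -0.083]
rot units [ 0.013 -9.918 -0.006] shift now [-12.375   6.497  -9.413] shift after rot [-14.657   6.485   5.202]
```

```bash
A='{"hand":[0.4,0.4,0.4,0.4,0.4],"linear":[[-1,0,-0.6],[-1,0,-0.6],[-1,0,-0.4],[-1,0,-0.2],[-1,0,0]],"rotation":[[0,-1,0],[0,-1,0],[0,-1,0],[0,-1,0],[0,-1,0]]}'
python3 -m inch '{"hand":[0.4,0.4,0.4,0.4,0.4],"linear":[[-1,0,-0.6],[-1,0,-0.6],[-1,0,-0.4],[-1,0,-0.2],[-1,0,0]],"rotation":[[0,-1,0],[0,-1,0],[0,-1,0],[0,-1,0],[0,-1,0]]}'
python3 - <<'E'
from h import *
need(np.array([.506,-.188,.036]),target(83,0,-1))
E
```

```text
t: 0.65
position: [0.3824, -0.4685, 0.228]
ee_rot: [-0.864, 1.645, -1.638]
contact_force: [0.4, -0.7, -0.2]
grip_width: 0.0599
t 0.65 pos [ 0.382 -0.468  0.228] F [ 0.356 -0.659 -0.171] w 0.0599 q [ 0.882  0.372 -0.131  1.723  0.059  1.055  0.125]
rot units [ 0.06  -4.842  0.013] shift now [-10.047   6.384  -1.908] shift after rot [-9.782  6.4    2.949]
```

```bash

python3 -m inch '{"hand":[0.4,0.4,0.4,0.4,0.4],"linear":[[-1,0,-0.2],[-1,0,0],[-1,0,0.1],[-1,0,0.3],[-1,0,0.3]],"rotation":[[0,-1,0],[0,-1,0],[0,-1,0],[0,-1,0],[0,-0.9,0]]}'
python3 - <<'E'
from h import *
need(np.array([.506,-.188,.036]),target(83,0,-1))
E
```

```text
t: 1.15
position: [0.4573, -0.3278, 0.2267]
ee_rot: [-1.167, 1.285, -1.275]
contact_force: [0.8, -0.7, -0.4]
grip_width: 0.0598
t 1.15 pos [ 0.457 -0.328  0.227] F [ 0.842 -0.711 -0.395] w 0.0598 q [ 0.748  0.319 -0.294  1.812  0.108  1.033  0.317]
rot units [ 0.075  0.27  -0.008] shift now [-4.786  6.351  1.222] shift after rot [-4.822  6.355  1.044]
```

```bash

python3 -m inch '{"hand":[0.4,0.4,0.4,0.4,0.4],"linear":[[-1,0,0.2],[-1,0,0.2],[-1,0,0.2],[-1,0,0.2],[-0.5,0,0]],"rotation":[[0,0,0],[0,0,0],[0,0,0],[0,0,0],[0,0,0]]}'
python3 - <<'E'
from h import *
import cv2
need(np.array([.506,-.188,.036]),target(83,0,-1))
c=arm.calibration("wrist");im=arm.snapshot("wrist");cv2.imwrite("pics/w1.png",im[:,:,::-1]);np.save("c1.npy",c,allow_pickle=True)
E
```

```text
t: 1.65
position: [0.4956, -0.1872, 0.2258]
ee_rot: [-1.17, 1.282, -1.268]
contact_force: [0.7, 0.6, -0.4]
grip_width: 0.0593
t 1.65 pos [ 0.496 -0.187  0.226] F [ 0.661  0.619 -0.365] w 0.0593 q [ 0.557  0.275 -0.372  1.881  0.114  1.015  0.048]
rot units [ 0.083  0.337 -0.027] shift now [0.015 6.323 0.4  ] shift after rot [-0.015  6.326  0.348]
```

View pics/w1.png

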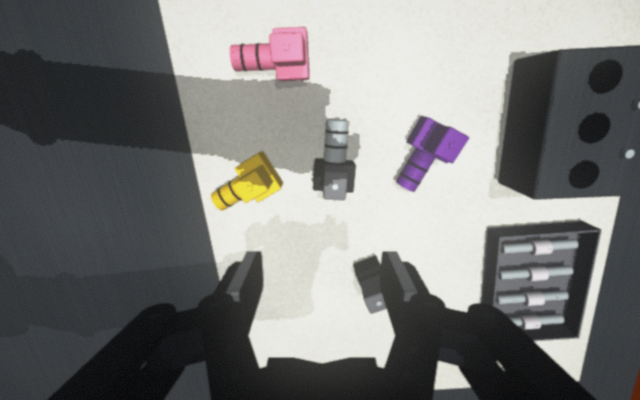

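Wrist view: valve is clear of neighbours, connector top at about (337,187), nose tip at (337,119); I'll cross-check the position from this.

```bash
python3 - <<'E'
from h import *
import cv2
c=np.load("c1.npy",allow_pickle=True).item()
im=cv2.imread("pics/w1.png"); cv2.imwrite("pics/z5.png",cv2.resize(im[105:215,290:380],None,fx=5,fy=5,interpolation=cv2.INTER_CUBIC))
E
```

```text
(no output)
```

View pics/z5.png

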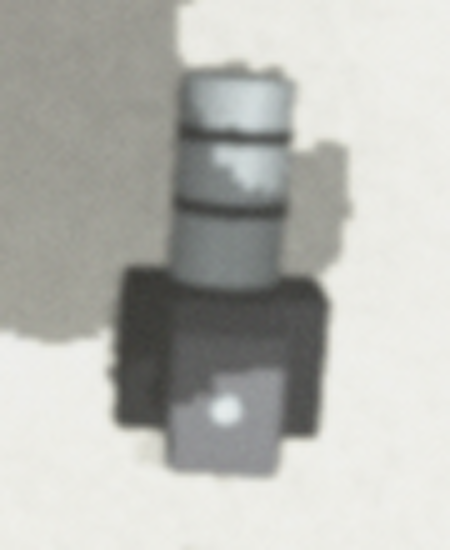

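```bash
python3 - <<'E'
from h import *
c=np.load("c1.npy",allow_pickle=True).item()
f=lambda x,y,z:plane("wrist",uz((x,y),5,(290,105)),z,c)
print(f(226,408,.066),f(237,75,.02),f(226,285,.026), f(187,90,.013),f(290,90,.013),f(170,280,.013),f(283,290,.013))
E
```

```text
[ 0.508 -0.191  0.066] [ 0.516 -0.128  0.02 ] [ 0.51  -0.173  0.026] [ 0.505 -0.131  0.013] [ 0.528 -0.133  0.013] [ 0.498 -0.173  0.013] [ 0.524 -0.178  0.013]
```

```bash

python3 -m inch '{"hand":[0.4,0.4,0.4,0.4,0.4],"linear":[[0.05,0.8,0.2],[0,0.9,0.2],[0,0.9,0],[0,0.9,0],[0,0.6,0]],"rotation":[[0,0.3,0],[0,0,0],[0,0,0],[0,0,0],[0,0,0]]}'
python3 - <<'E'
from h import *
need(np.array([.507,-.1895,.035]),target(83,0,-1))
E
```

```text
t: 2.2
position: [0.5092, -0.1896, 0.1017]
ee_rot: [-1.153, 1.296, -1.293]
contact_force: [0.2, 0.1, -0.0]
grip_width: 0.0596
t 2.20 pos [ 0.509 -0.19   0.102] F [ 0.172  0.121 -0.021] w 0.0596 q [ 0.508  0.449 -0.333  1.964  0.207  0.763 -0.061]
rot units [ 0.015  0.056 -0.003] shift now [ 0.007  2.223 -0.071] shift after rot [ 0.007  2.222 -0.074]
```

```bash

python3 -m inch '{"hand":[0.4,0.4,0.4,0.4,0.4],"linear":[[0,0.7,-0.06],[0,0.7,0],[0,0.5,0],[0,0.25,0],[0,0,0]],"rotation":[[0,0.06,0],[0,0,0],[0,0,0],[0,0,0],[0,0,0]]}'
python3 - <<'E'
from h import *
import cv2
need(np.array([.507,-.1895,.035]),target(83,0,-1))
im=arm.snapshot("wrist");cv2.imwrite("pics/w2.png",im[:,:,::-1])
E
```

```text
t: 2.7
position: [0.5037, -0.1927, 0.031]
ee_rot: [-1.153, 1.308, -1.298]
contact_force: [-0.4, 0.2, 0.2]
grip_width: 0.0594
t 2.70 pos [ 0.504 -0.193  0.031] F [-0.441  0.213  0.188] w 0.0594 q [ 0.48   0.555 -0.292  2.003  0.264  0.628 -0.113]
rot units [ 0.082 -0.041  0.003] shift now [-0.118 -0.134  0.093] shift after rot [-0.118 -0.133  0.095]
```

View pics/w2.png

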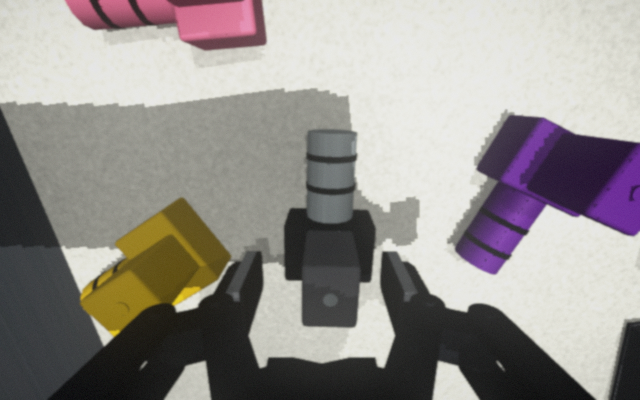

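The fingers straddle the connector (connector dot at ~(330,300), jaws at 245 and 398). I'll correct a few mm, then close.

```bash

python3 -m inch '{"hand":[0.4,0.4,-1,-1,-1],"linear":[[-0.11,-0.16,0.09],[0,0,0],[0,0,0],[0,0,0],[0,0,0]],"rotation":[[0.08,-0.04,0],[0,0,0],[0,0,0],[0,0,0],[0,0,0]]}'
python3 -m inch '{"hand":[-1,-1,-1,-1,-1],"linear":[[0,0,0],[0,0,0],[0,0,0],[0,0,0],[0,0,0]],"rotation":[[0,0,0],[0,0,0],[0,0,0],[0,0,0],[0,0,0]]}'
python3 - <<'E'
from h import *
need(np.array([.507,-.1895,.035]),target(83,0,-1))
E
```

```text
t: 3.25
position: [0.5099, -0.1906, 0.0403]
ee_rot: [-1.146, 1.292, -1.304]
contact_force: [0.4, -0.2, -2.4]
grip_width: 0.0227
t: 3.75
position: [0.5096, -0.1906, 0.0402]
ee_rot: [-1.146, 1.293, -1.304]
contact_force: [0.7, 0.7, 0.7]
grip_width: 0.0231
t 3.75 pos [ 0.51  -0.191  0.04 ] F [0.676 0.699 0.713] w 0.0231 q [ 0.478  0.54  -0.298  2.     0.261  0.631 -0.113]
rot units [-0.067 -0.002  0.02 ] shift now [-0.026  0.172 -0.091] shift after rot [-0.026  0.172 -0.09 ]
```

```bash

python3 -m inch '{"hand":[-1,-1,-1,-1,-1],"linear":[[0,-0.5,0],[0,-1,0],[0,-1,0],[0,-1,0],[0,-1,0]],"rotation":[[0,0,0],[0,0,0],[0,0,0],[0,0,0],[0,0,0]]}'
python3 -m inch '{"hand":[-1,-1,-1,-1,-1],"linear":[[0,-1,0],[0,-1,0],[0,-1,0],[-0.5,-0.7,0],[-1,-0.1,0]],"rotation":[[0,0,0],[0,0,0],[0,0,0],[0,0,0],[0,0,0]]}'
python3 - <<'E'
from h import *
need(np.array([.501,.118,.29]),target(94.3,25,-1))
E
```

```text
t: 4.25
position: [0.504, -0.1886, 0.1774]
ee_rot: [-1.153, 1.303, -1.294]
contact_force: [0.3, 0.2, -2.1]
grip_width: 0.0231
t: 4.75
position: [0.5082, -0.147, 0.304]
ee_rot: [-1.148, 1.301, -1.304]
contact_force: [1.2, -0.4, -2.7]
grip_width: 0.0234
t 4.75 pos [ 0.508 -0.147  0.304] F [ 1.213 -0.351 -2.738] w 0.0234 q [ 0.51   0.199 -0.401  1.791  0.086  1.169 -0.045]
rot units [ 0.44  -1.99  -4.324] shift now [-8.732  0.446 -1.359] shift after rot [-8.196 -3.306  0.422]
```

```bash

python3 -m inch '{"hand":[-1,-1,-1,-1,-1],"linear":[[-1,0,-0.1],[-1,0,-0.1],[-1,0,0],[-1,0,0],[-1,0,0]],"rotation":[[0,-0.5,0],[0,-0.5,0],[0,-0.5,0],[0,-0.4,0],[0,0,0]]}'
python3 - <<'E'
from h import *
need(np.array([.501,.118,.29]),target(94.3,25,-1))
E
```

```text
t: 5.25
position: [0.5018, 0.0128, 0.3051]
ee_rot: [-1.251, 1.146, -1.15]
contact_force: [0.4, 0.1, -3.1]
grip_width: 0.0227
t 5.25 pos [0.502 0.013 0.305] F [ 0.356  0.11  -3.138] w 0.0227 q [ 0.33   0.164 -0.538  1.837  0.095  1.166 -0.156]
rot units [-0.008  0.085 -4.328] shift now [-3.5    0.491  0.266] shift after rot [-3.385 -1.023  0.236]
```

```bash

python3 -m inch '{"hand":[-1,-1,-1,-1,-1],"linear":[[-0.8,0,0],[-0.8,0,0],[-0.7,-0.2,0],[-0.5,-0.2,0],[0,-0.2,0.1]],"rotation":[[0,0,-0.8],[0,0,-0.9],[0,0,-0.9],[0,0,-0.9],[0,0,-0.6]]}'
python3 - <<'E'
from h import *
need(np.array([.501,.118,.29]),target(94.3,25,-1))
E
```

```text
t: 5.75
position: [0.4906, 0.1101, 0.3123]
ee_rot: [-1.546, 0.887, -1.443]
contact_force: [-0.2, 0.9, -3.0]
grip_width: 0.0227
t 5.75 pos [0.491 0.11  0.312] F [-0.189  0.902 -3.019] w 0.0227 q [-0.065  0.261 -0.625  1.79   0.508  1.421 -0.74 ]
rot units [-0.079  0.255 -0.084] shift now [-0.514  0.58   0.374] shift after rot [-0.528  0.572  0.365]
```

```bash

python3 -m inch '{"hand":[-1,-1,-1,-1,-1],"linear":[[-0.3,0.3,-0.2],[-0.3,0.4,-0.2],[-0.2,0.4,-0.1],[0,0,0],[0,0,0]],"rotation":[[0,0.2,-0.1],[0,0,0],[0,0,0],[0,0,0],[0,0,0]]}'
python3 - <<'E'
from h import *
need(np.array([.501,.118,.22]),target(94.3,25,-1))
import cv2
im=arm.snapshot("side");cv2.imwrite("pics/s1.png",cv2.resize(im[:,:,::-1][120:360,200:420],None,fx=2.5,fy=2.5))
E
```

```text
t: 6.25
position: [0.4705, 0.1219, 0.2688]
ee_rot: [-1.55, 0.88, -1.453]
contact_force: [-0.1, -0.5, -3.3]
grip_width: 0.0227
t 6.25 pos [0.47  0.122 0.269] F [-0.064 -0.497 -3.292] w 0.0227 q [-0.102  0.288 -0.635  1.869  0.528  1.358 -0.838]
rot units [-0.096  0.231  0.016] shift now [-0.48   1.57   1.001] shift after rot [-0.5    1.561  1.004]
```

View pics/s1.png

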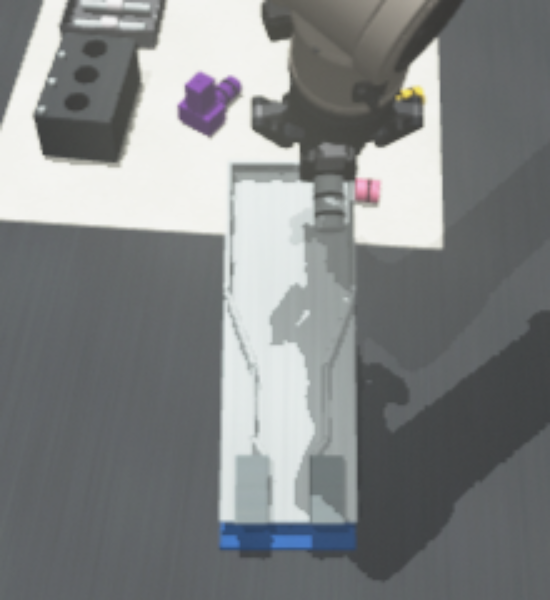

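The valve is held nose-down-slope but over the right side of the pan (nose at (328,215)), because my sideways shift had the wrong sign. Correcting.

```bash

python3 -m inch '{"hand":[-1,-1,-1,-1,-1],"linear":[[0,0,0.4],[-0.15,0.3,0.4],[-0.15,0.4,0.2],[-0.1,0.4,0],[0,0,0]],"rotation":[[-0.1,0.2,0],[0,0,0],[0,0,0],[0,0,0],[0,0,0]]}'
python3 - <<'E'
from h import *
need(np.array([.501,.118,.187]),target(94.3,25,-1))
E
```

```text
t: 6.8
position: [0.5053, 0.1188, 0.2315]
ee_rot: [-1.541, 0.906, -1.475]
contact_force: [-0.5, -0.2, -2.8]
grip_width: 0.023
t 6.80 pos [0.505 0.119 0.231] F [-0.456 -0.191 -2.812] w 0.0230 q [-0.109  0.381 -0.602  1.838  0.581  1.319 -0.88 ]
rot units [ 0.015 -0.045  0.012] shift now [-0.612  1.35  -0.145] shift after rot [-0.611  1.351 -0.144]
```

```bash

python3 -m inch '{"hand":[-1,-1,-1,-1,-1],"linear":[[-0.2,0.4,-0.12],[-0.2,0.4,0],[-0.15,0.3,0],[0,0,0],[0,0,0]],"rotation":[[0,0,0],[0,0,0],[0,0,0],[0,0,0],[0,0,0]]}'
python3 - <<'E'
from h import *
need(np.array([.501,.118,.184]),target(94.3,25,-1))
import cv2
im=arm.snapshot("side");cv2.imwrite("pics/s2.png",cv2.resize(im[:,:,::-1][150:350,240:400],None,fx=3,fy=3))
im=arm.snapshot("wrist");cv2.imwrite("pics/w3.png",im[:,:,::-1])
E
```

```text
t: 7.3
position: [0.4999, 0.1196, 0.1903]
ee_rot: [-1.544, 0.906, -1.473]
contact_force: [-0.1, 0.3, -2.3]
grip_width: 0.0233
t 7.30 pos [0.5  0.12 0.19] F [-0.13   0.28  -2.269] w 0.0233 q [-0.125  0.426 -0.595  1.885  0.615  1.256 -0.939]
rot units [ 0.031 -0.021  0.018] shift now [-0.039  0.214  0.034] shift after rot [-0.039  0.214  0.033]
```

View pics/s2.png

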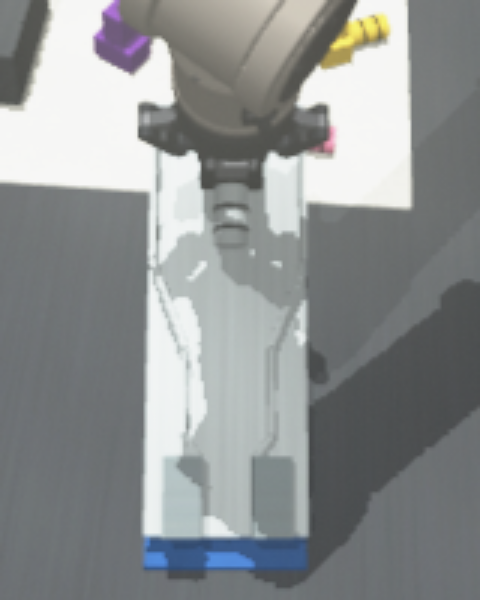

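View pics/w3.png

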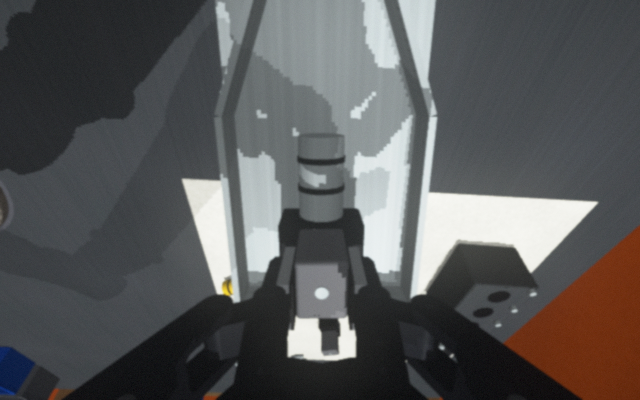

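Both views show the valve centred on the chute axis, nose downhill (side: nose ~231, slot centre ~229). I'll lower it gently to contact.

```bash

python3 -m inch '{"hand":[-1,-1,-1,-1,-1],"linear":[[-0.03,0.1,0.03],[0,0.1,0],[0,0.05,0],[0,0,0],[0,0,0]],"rotation":[[0,0,0],[0,0,0],[0,0,0],[0,0,0],[0,0,0]]}'
python3 - <<'E'
from h import *
need(np.array([.501,.118,.180]),target(94.3,25,-1))
E
```

```text
t: 7.9
position: [0.5021, 0.1174, 0.1843]
ee_rot: [-1.54, 0.905, -1.474]
contact_force: [-0.1, 0.6, -3.3]
grip_width: 0.0232
t 7.90 pos [0.502 0.117 0.184] F [-0.091  0.598 -3.252] w 0.0232 q [-0.123  0.433 -0.591  1.89   0.623  1.243 -0.945]
rot units [ 0.003 -0.042  0.009] shift now [-0.08   0.12  -0.037] shift after rot [-0.081  0.12  -0.036]
```

```bash

python3 -m inch '{"hand":[-1,-1,-1,-1,-1],"linear":[[0,0.06,-0.03],[0,0.05,0],[0,0.05,0],[0,0,0],[0,0,0]],"rotation":[[0,0,0],[0,0,0],[0,0,0],[0,0,0],[0,0,0]]}'
python3 - <<'E'
from h import *
need(np.array([.501,.118,.180]),target(94.3,25,-1))
E
```

```text
t: 8.4
position: [0.5016, 0.1159, 0.1804]
ee_rot: [-1.539, 0.904, -1.474]
contact_force: [-0.0, -0.0, -2.1]
grip_width: 0.023
t 8.40 pos [0.502 0.116 0.18 ] F [-0.031 -0.016 -2.124] w 0.0230 q [-0.122  0.435 -0.589  1.897  0.628  1.233 -0.949]
rot units [-0.012 -0.043  0.002] shift now [-0.07  -0.017 -0.015] shift after rot [-0.07  -0.017 -0.015]
```

```bash

python3 -m inch '{"hand":[-1,-1,-1,-1,-1],"linear":[[0,0.05,0],[0,0.05,0],[0,0,0],[0,0,0],[0,0,0]],"rotation":[[0,0,0],[0,0,0],[0,0,0],[0,0,0],[0,0,0]]}'
python3 - <<'E'
from h import *
need(np.array([.501,.118,.180]),target(94.3,25,-1))
E
```

```text
t: 8.9
position: [0.5026, 0.1167, 0.18]
ee_rot: [-1.535, 0.902, -1.475]
contact_force: [0.2, 1.0, -1.3]
grip_width: 0.0226
t 8.90 pos [0.503 0.117 0.18 ] F [ 0.214  0.993 -1.276] w 0.0226 q [-0.123  0.436 -0.589  1.897  0.63   1.23  -0.951]
rot units [-0.052 -0.045 -0.011] shift now [-0.042 -0.019 -0.052] shift after rot [-0.042 -0.019 -0.052]
```

The vertical load is shifting to the chute (Fz -3 → -1.3), so it's in contact. Release.

```bash

python3 -m inch '{"hand":[0.5,0.5,0.5,0.5,0.5],"linear":[[0,0,0],[0,0,0],[0,0,0],[0,0,0],[0,0,0]],"rotation":[[0,0,0],[0,0,0],[0,0,0],[0,0,0],[0,0,0]]}'
python3 - <<'E'
from h import *
need(np.array([.501,.118,.180]),target(94.3,25,-1))
import cv2
im=arm.snapshot("side");cv2.imwrite("pics/s3.png",cv2.resize(im[:,:,::-1][150:350,240:400],None,fx=3,fy=3))
E
```

```text
t: 9.4
position: [0.5031, 0.1159, 0.1803]
ee_rot: [-1.535, 0.902, -1.476]
contact_force: [0.6, -0.0, 0.3]
grip_width: 0.0644
t 9.40 pos [0.503 0.116 0.18 ] F [ 0.568 -0.045  0.344] w 0.0644 q [-0.123  0.436 -0.588  1.897  0.631  1.231 -0.951]
rot units [-0.053 -0.055  0.002] shift now [-0.073 -0.022 -0.065] shift after rot [-0.073 -0.022 -0.065]
```

View pics/s3.png

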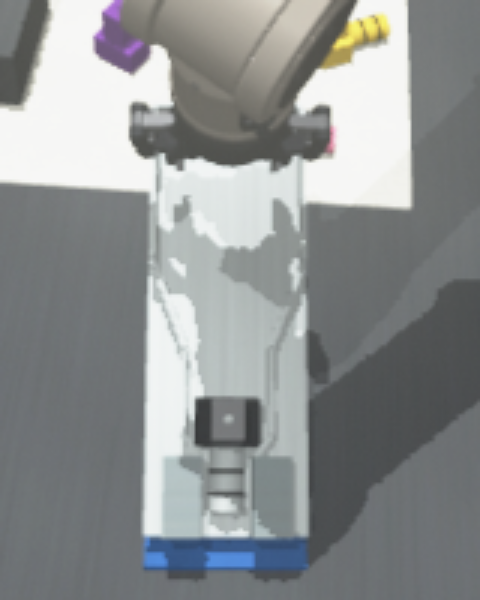

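The valve slid down nose-first and is in the slot (nose tip ~(226,510) in the zoom). I'll retract along the tool axis and measure.

```bash

python3 -m inch '{"hand":[0.5,0.5,0.5,0.5,0.5],"linear":[[0,-0.5,0],[0,-1,0],[0,-1,0],[0,-1,0],[0.5,-0.5,0]],"rotation":[[0,0,0],[0,0,0],[0,0,0],[0,0,0],[0,0,0]]}'
python3 -m inch '{"hand":[0.5,0.5,0.5,0.5,0.5],"linear":[[1,0,0],[1,0,0],[1,0,0],[1,0,0],[0.5,0,0]],"rotation":[[0,0,0],[0,0,0],[0,0,0],[0,0,0],[0,0,0]]}'
python3 - <<'E'
from h import *
need(np.array([.501,.118,.180]),target(94.3,25,-1))
import cv2
im=arm.snapshot("side");cv2.imwrite("pics/s4.png",cv2.resize(im[:,:,::-1][270:350,280:360],None,fx=7,fy=7,interpolation=cv2.INTER_CUBIC))
im=arm.snapshot("top");cv2.imwrite("pics/t4.png",im[:,:,::-1]);cv2.imwrite("pics/t4z.png",cv2.resize(im[:,:,::-1][170:236,180:270],None,fx=7,fy=7,interpolation=cv2.INTER_CUBIC))
u=np.array([np.cos(np.radians(94.3)),np.sin(np.radians(94.3)),0]);O=np.array([.5009,.1195,0])
for x,z in((.216,.049),(.210,.060)):
  p=O+u*x+[0,0,z]
  for n in("side","top"):
    c=arm.calibration(n);q=R.from_rotvec(c['attitude']).inv().apply(p-c['xyz']);print(n,x,c['fx']*q[0]/q[2]+c['cx'],c['fy']*q[1]/q[2]+c['cy'])
E
```

```text
t: 9.95
position: [0.4975, 0.1563, 0.3004]
ee_rot: [-1.541, 0.902, -1.471]
contact_force: [0.8, 0.1, 0.2]
grip_width: 0.0642
t: 10.45
position: [0.5071, 0.0375, 0.3677]
ee_rot: [-1.532, 0.893, -1.465]
contact_force: [0.9, -0.5, 0.4]
grip_width: 0.0639
t 10.45 pos [0.507 0.038 0.368] F [ 0.855 -0.49   0.37 ] w 0.0639 q [ 0.048  0.182 -0.577  1.747  0.493  1.449 -0.561]
rot units [-0.132  0.048 -0.057] shift now [-5.056  4.562 -0.038] shift after rot [-5.082  4.533 -0.002]
side 0.216 315.09720220661706 319.65820586814414
top 0.216 195.2386035327271 207.20654000720063
side 0.21 315.1737496983746 314.83085488946136
top 0.21 196.02075958595853 206.5870273339758
```

View pics/s4.png

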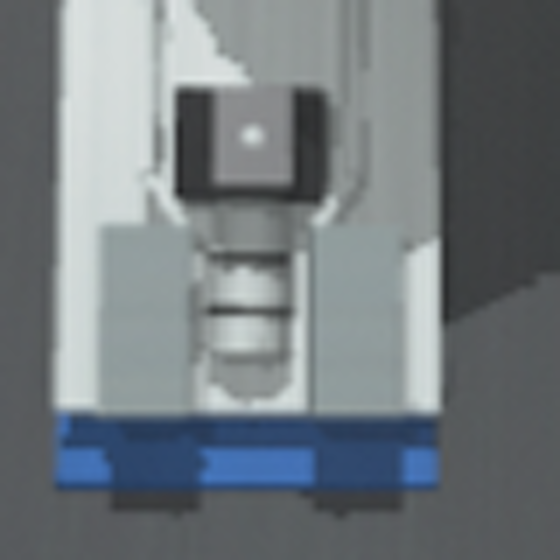

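View pics/t4z.png

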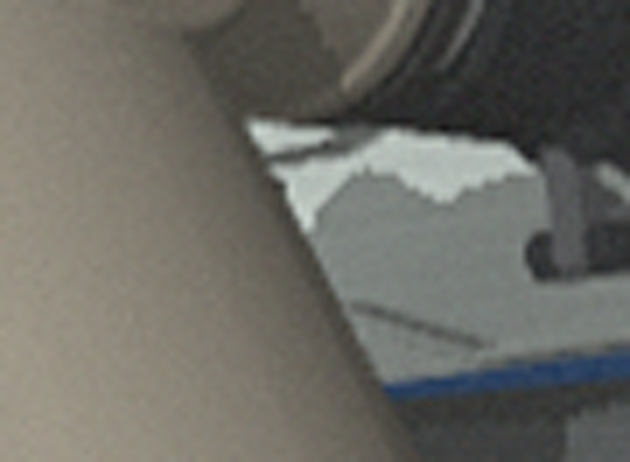

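View pics/t4.png

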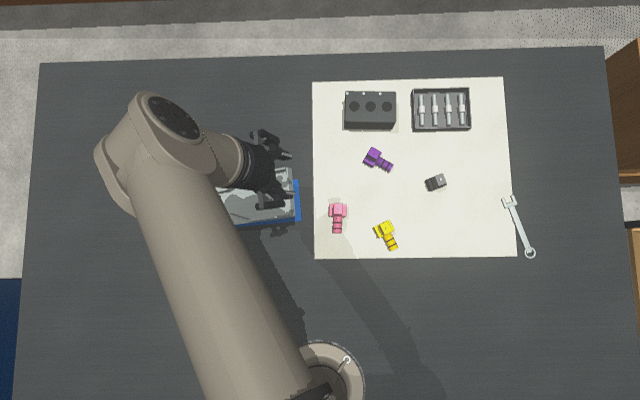

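Side view: coil sits against the bevelled entry, nose between the blocks, tip face ~(250,378) in the zoom. The arm hides the slot from the top camera, so I'll check against projected home points and for stillness.

```bash

python3 -m inch '{"hand":[0.5,0.5,0.5,0.5,0.5],"linear":[[1,-0.5,-1],[1,-0.5,-1],[1,-0.5,-1],[1,-0.5,-1],[1,-0.5,-1]],"rotation":[[0,0,0],[0,0,0],[0,0,0],[0,0,0],[0,0,0]]}'
python3 - <<'E'
from h import *
import cv2
im=arm.snapshot("side");cv2.imwrite("pics/s5.png",cv2.resize(im[:,:,::-1][270:350,280:360],None,fx=7,fy=7,interpolation=cv2.INTER_CUBIC))
a=cv2.imread("pics/s4.png");b=cv2.imread("pics/s5.png");print("diff",np.abs(a.astype(int)-b)[80:410,170:330].mean())
im=arm.snapshot("top");cv2.imwrite("pics/t5.png",im[:,:,::-1])
u=np.array([np.cos(np.radians(94.3)),np.sin(np.radians(94.3)),0]);O=np.array([.5009,.1195,0])
c=arm.calibration("side");s,k=np.sin(np.radians(25)),np.cos(np.radians(25))
for nm,a,h in(("dot",-63,53),("tip top",0,13),("tip",0,0),("tip bottom",0,-13)):
  x=216+a*k+h*s; z=49-a*s+h*k
  p=O+u*x/1e3+[0,0,z/1e3]
  q=R.from_rotvec(c['attitude']).inv().apply(p-c['xyz']);v=c['fx']*q[0]/q[2]+c['cx'],c['fy']*q[1]/q[2]+c['cy'];print(nm,x,z,v,"zoom",(v[0]-279.5)*7,(v[1]-269.5)*7)
E
```

```text
t: 11.05
position: [0.3628, -0.0747, 0.4956]
ee_rot: [-1.541, 0.89, -1.444]
contact_force: [0.5, 0.2, 0.8]
grip_width: 0.0644
diff 2.5740151515151517
dot 181.30137728894815 123.6592632026065 (np.float64(315.64113683483794), np.float64(288.537659188833)) zoom 252.98795784386556 133.26361432183103
tip top 221.4940374026291 60.78200123147645 (np.float64(315.1932322686129), np.float64(319.74608747571403)) zoom 249.85262588029042 351.72261232999824
tip 216.0 49.0 (np.float64(315.09720220661706), np.float64(319.65820586814414)) zoom 249.1804154463194 351.10744107700896
tip bottom 210.5059625973709 37.21799876852355 (np.float64(315.0037273448062), np.float64(319.5726626439434)) zoom 248.52609141364326 350.5086385076036
```

View pics/s5.png

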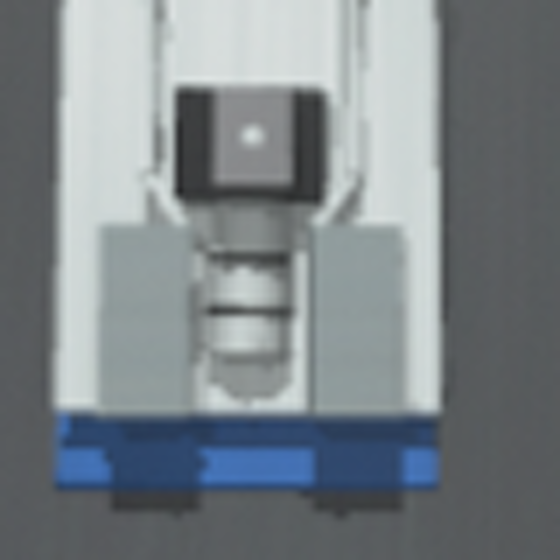

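View pics/t5.png

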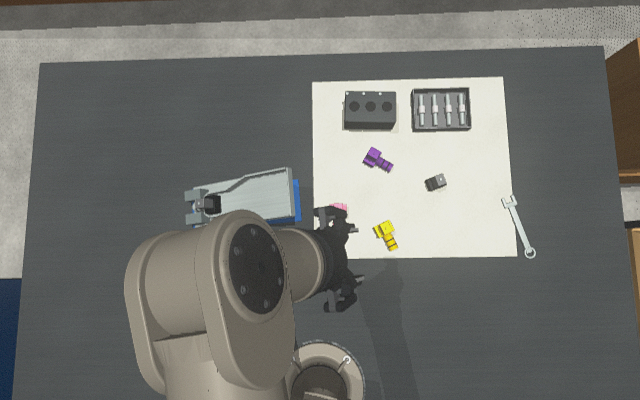

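The connector dot is at (252,135) in the zoom, with home predicted at (253,133). The tip edge is at row ~355 against 351 predicted. The valve's pixels match the previous frame apart from the moved shadow, the bare coil is still at (435,183), and the arm is clear.

```bash

python3 -m inch '{"hand":[0.5,0.5,0.5,0.5,0.5],"linear":[[0,0,0],[0,0,0],[0,0,0],[0,0,0],[0,0,0]],"rotation":[[0,0,0],[0,0,0],[0,0,0],[0,0,0],[0,0,0]]}'
python3 - <<'E'
from workcell import arm
print(arm.finish_job())
E
```

```text
t: 11.65
position: [0.3635, -0.0716, 0.4964]
ee_rot: [-1.539, 0.886, -1.445]
contact_force: [-0.3, 1.3, -0.4]
grip_width: 0.0641
the job is handed in; nothing more can be done
None
```

The valve is home in the slot, and I handed the job in at about 11.7 s. I gripped it by its connector, tilted it 25° to match the slope, set it down centred in the pan with its nose downhill, and let go. It slid down by itself.

- **Seating:** in the last side view the nose is between the grey blocks and the coil sits at the bevelled entry. The connector's centre dot was within about 2 zoomed pixels (under 1 mm) of its predicted home position. The tip edge was about 1 camera pixel (roughly 2 mm) past its predicted position, which is within calibration error.
- **Still at rest:** two side pictures taken 0.5 s apart looked the same apart from the arm's moving shadow.
- **Rest of the scene:** the bare coil was at the same pixel position as at the start. The gripper was well clear, with contact force near zero.
- **What went wrong or couldn't be checked:** one sideways correction over the pan had the wrong sign, and I fixed it before lowering. The arm mostly hid the slot from the top camera, so the seating check rests on the side view.

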